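# Prop the supply bin open and take out a receipt roll

## Robot

A 6-joint arm with a two-finger parallel gripper is mounted at the origin on the work surface. World frame = base frame: x ahead of the robot, y to its left, z up, the work surface at z = 0. Lengths are in m, angles in rad, forces in N, time in s.
With the tool pointing down it reaches from about 0.375 to 0.975 m from the base axis. Payload 3.8 kg.
Tool frame: the origin (TCP) lies midway between the tips of the shut fingers; the grasp point (between the pads) lies 19 mm behind it; z points along the fingers, y is the line along which they close (so a half turn about z gives the same grasp; the last joint's range is limited). The gripper opens to 85 mm and grips with 20 to 120 N. Pads are 22 mm wide; open, the fingers measure 114 mm over their backs; the gripper's body (76 mm by 85 mm) begins 54 mm behind the grasp point. The pads swing forward as they close: fully open they stand 13 mm farther back than shut.
Start: joints at [1.175, 0.264, 1.604, -0, 1.274, -0.037], TCP at [0.237, 0.632, 0.199] pointing down, gripper open.
Joint ranges: [-2.63, 2.63], [-0.94, 2.18], [0.31, 2.57], [-1.31, 4.45], [0, 2.66], [-2.55, 2.55]. Speed limits (rad/s): [2.57, 2.57, 3.14, 3.14, 3.14, 3.14].

## Interface

Orientations are given as a rotation vector (axis times angle).
In Python, from workcell import sensors, viewer, job gives the robot as it stands.
- The arm moves only by the shell command python3 -m inch 'ROWS' [FORCE]. ROWS is JSON, one flat list of numbers, 7 for each row, row after row: the shift along the tool's x, y, z in mm, then the turn, a rotation vector about the tool's x, y, z in degrees, then the finger opening in mm, from 0 to 85.4. A call has exactly 8 rows; each row shifts and turns the commanded pose from where the row before left it, along the tool's axes as they then stand; what a row does not reach is not made up. A row lasts 1/10 s, in which the tool goes at most 50 mm and 8.59 degrees, less where a joint would pass 70% of its speed; a pose out of reach is approached as far as the arm can. A call is refused whole if a number of a shift passes 50 or a number of a turn 8.59, either way. A call with a gripper value outside its range is refused whole. The fingers move at their own pace and stop on an object; FORCE is the grip in N (left out, the last holds). Time passes only in rows, so rows that do not move let the fingers close, or fill a call up. It gives the time, the measured TCP pose, the force, the opening and the grip force at its end, in the units of the state.
- sensors.read_state(): the state, without advancing time (a new reading comes with each control period).
- viewer.read_camera(name): name is "scene" or "side" or "wrist"; returns the picture (480x640x3 uint8, red, green, blue); there is no depth.
- viewer.camera_params(name): a dict with "K" (3x3 intrinsics, pixels), "world_to_cam" (4x4, takes a point from world to camera coordinates). Camera axes: x right, y down, z forward; pixel columns grow to the right and rows downward; lengths in m; the calibration is good to about 2 mm. A picture is of the moment at which its call begins: read the wrist's pose just before it. camera_params takes no time and is no camera call; for the wrist camera it gives the pose at the moment of the call.
- job.finish_job(): hands the job in; it is judged then, once.
The state is a dict: "time": time; "q": joint angles; "joint_vel": joint speeds; "joint_torque": joint torques, N m; "tool_pos": TCP position; "tcp_rot": TCP orientation; "wrist_force": force on the tool from outside, world axes, zero at the start; "torque": the same for the moment, N m; "width": opening from 0.0 (shut) to 1.0 (fully open); "grip_force": force on a finger pad.
Only numpy, scipy, OpenCV 4.12 (cv2) and the standard library are available. Lean on these libraries where they do the work, as an engineer would, in place of code of your own. Each camera call takes 0.05 s, during which the arm holds its last target. There are 200 camera calls.

## Task

Lift the blue lid of the grey supply bin by its bar until the yellow sprung stay kicks up under the lid's peg, then let the lid down so that it rests on the stay and let go. Then reach into the open bin, take out the white receipt roll and stand it upright, wholly on the round black rubber pad, leaving the blue ribbon spool in the bin and the lid propped.

Things in the scene. Friction and masses are not known exactly. Their poses are not given: they have to be found in the camera images.
- bin: Grey plastic bin fixed to the counter, 160 (x) x 260 (y) x 90 mm high, walls and floor 5 mm, origin at the centre of its underside, z up. Its front, with the lid's handle, looks along its own -x. The lid's hinge axis runs along its y at x = +80, z = 95 mm. A yellow stay with a red tip is on the outside of its -y wall, within 20 mm of it.
- lid (a joint): Hinge of the blue lid (160 x 260 x 8 mm, 0.4 kg, its middle plane through the hinge axis, hinged on the far rim). 0 = shut and level, grows as the lid swings up and away from the front, end stop at 1.54 rad. It falls shut by its own weight from any angle unless the stay is under its peg; resting on the stay it reads about 1.38 rad. The stay gets under the peg when the lid is raised past 1.42 rad (raise it to about 1.48).
- stay (a joint): Sprung stay arm, 151 x 6 x 10 mm, on the outside of the bin's -y wall. Near 0 = lying along the rim, held down by a peg on the lid's side; its weak spring swings it up by itself as the lid rises, to its stop at 0.77 rad, where its red tip stands under the peg. Raised, its tip stands 195 mm above the counter, 58 mm behind the middle of the bin and beside the -y wall; knocked back, it lets the lid fall. It is not to be handled.
- lid_handle (a point): Middle of the lid's steel handle bar: a round bar 10 mm thick and 120 mm long, parallel to the bin's y, held 45 mm out from the lid's front edge by a leg at each end, in the lid's middle plane and 205 mm from the hinge axis. The point's axes turn with the lid; with the lid shut they are parallel to the bin's and it lies 95 mm above the counter. The bar can turn between fingers that close across it.
- roll_center (a point): White paper receipt roll, solid, 50 mm diameter, 80 mm high, 0.13 kg nominal, standing on end in the bin on the left or right side; the point is at its centre, half-way up (45 mm above the counter at the start), z along its axis. Beside it, along the bin's y, at least 25 mm are free on each side.
- spool_center (a point): Blue ribbon spool, 50 mm diameter, 60 mm high, standing in the bin beside the roll; the point is at its centre, half-way up. To be left in the bin.
- pad_top (a point): Round black rubber pad, 110 mm diameter, 4 mm thick, fixed flat on the counter; the point is the middle of its top face, 4 mm above the counter.
Things that resemble listed ones, but are neither listed nor needed, are in the scene too. Of the things shaped like the part that bears pad_top, the black one is meant.

How it is judged:
By the outcome, as a careful person would: the job done as asked, in the order asked, and still so for the second after the job is handed in, with the robot touching nothing.
It also fails if it takes over 64 s, if anything falls off the work surface, if the arm or the gripper's body presses on something with over 40 N, if the wrist force passes 120 N, or if a joint passes its speed limit or range.

## Working session

There is one attempt and no reset: what is moved stays moved. The work goes in short steps, Python scripts to look and compute and a shell command to move; the robot and the scene stay as the last step left them, time stands still between calls to the robot, and variables do not carry over. Pictures are saved under pics/ and viewed, at most 10 in all, crops included, and the job is handed in when it is done.

```bash
mkdir -p pics
python3 - <<'E'
from workcell import sensors, viewer
import cv2, numpy as np
s=sensors.read_state(); print({k:np.round(v,3).tolist() for k,v in s.items()})
for n in ["scene","side"]:
    im=viewer.read_camera(n); cv2.imwrite(f"pics/{n}0.png",im[:,:,::-1])
    p=viewer.camera_params(n); print(n,np.round(p["K"],1).tolist(),np.round(p["world_to_cam"],4).tolist())
E
```

```text
{'time': 0.0, 'q': [1.175, 0.265, 1.605, 0.0, 1.274, -0.037], 'joint_vel': [0.001, 0.001, 0.0, 0.002, -0.001, 0.0], 'joint_torque': [0.001, -51.511, -36.731, 0.0, 0.013, -0.0], 'tool_pos': [0.237, 0.631, 0.198], 'tcp_rot': [-0.561, -3.091, 0.003], 'wrist_force': [0.631, 0.235, 0.258], 'torque': [0.026, 0.013, 0.001], 'grip_force': 0.0, 'width': 0.995}
scene [[607.8, 0.0, 331.7], [0.0, 607.8, 241.8], [0.0, 0.0, 1.0]] [[0.1378, 0.9905, -0.0019, -0.0599], [0.8461, -0.1187, -0.5196, -0.4491], [-0.5149, 0.07, -0.8544, 1.4347], [0.0, 0.0, 0.0, 1.0]]
side [[496.1, 0.0, 314.9], [0.0, 496.1, 240.1], [0.0, 0.0, 1.0]] [[-0.9884, -0.1515, -0.0077, 0.5608], [-0.0815, 0.5729, -0.8155, 0.1188], [0.128, -0.8055, -0.5786, 0.9634], [0.0, 0.0, 0.0, 1.0]]
```

View pics/scene0.png

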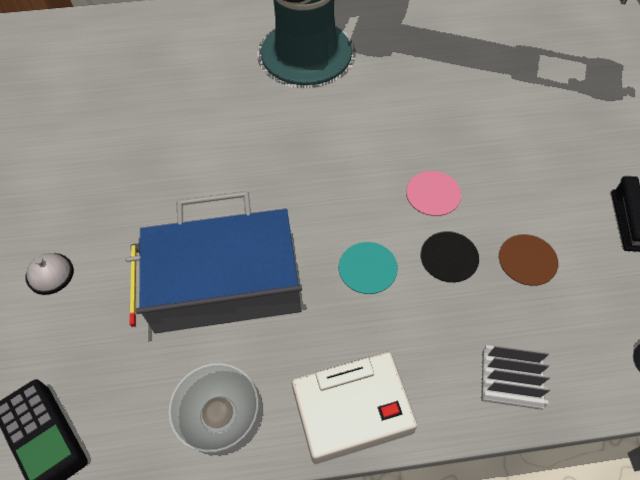

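View pics/side0.png

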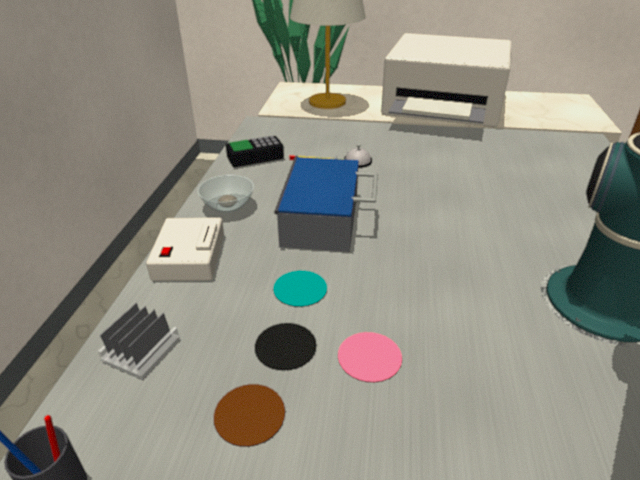

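The scene view shows the lid at cols 138–300, rows 212–305, its bar at (179–248, ~198) on the robot side, and the stay on the left (-y) at col 133. The black pad is at (450, 257). The side view agrees: the lid is at (320, 185) and the black pad at (286, 346).

```bash
cat > h.py <<'E'
import numpy as np, cv2
from workcell import sensors, viewer
def ray(p,uv):
    K,T=np.array(p["K"]),np.array(p["world_to_cam"]); R,t=T[:3,:3],T[:3,3]
    uv=np.atleast_2d(uv).astype(float)
    d=np.c_[uv,np.ones(len(uv))]@np.linalg.inv(K).T@R
    return -R.T@t,d
def onz(p,uv,z):
    c,d=ray(p,uv); return c+d*((z-c[2])/d[:,2])[:,None]
def proj(p,X):
    T=np.array(p["world_to_cam"]);X=np.atleast_2d(X)@T[:3,:3].T+T[:3,3]
    u=X@np.array(p["K"]).T; return u[:,:2]/u[:,2:]
def big(m):
    cs,_=cv2.findContours(m.astype(np.uint8),cv2.RETR_EXTERNAL,cv2.CHAIN_APPROX_NONE)
    return max(cs,key=cv2.contourArea)[:,0]
E
python3 - <<'E'
from h import *
for n,roi in [("scene",(400,200,500,300)),("side",(230,310,340,380))]:
    im=cv2.imread(f"pics/{n}0.png"); p=viewer.camera_params(n)
    hsv=cv2.cvtColor(im,cv2.COLOR_BGR2HSV)
    blue=(abs(hsv[...,0].astype(int)-110)<12)&(hsv[...,1]>150)&(hsv[...,2]>90)
    w=onz(p,big(blue),.099)[:,:2]
    r=cv2.minAreaRect((w*1000).astype(np.float32)); print(n,r,cv2.boxPoints(r).round(1).tolist())
    blk=np.zeros(im.shape[:2],bool);x0,y0,x1,y1=roi
    blk[y0:y1,x0:x1]=hsv[y0:y1,x0:x1,2]<60
    w=onz(p,big(blk),.004)[:,:2]; print("pad",cv2.minEnclosingCircle((w*1000).astype(np.float32)))
    # bar : bright grey pixel extents at the bar
    if n=="scene":
        b=onz(p,[[180,203],[247,195.5]],.095); print("bar ends",b.round(3).tolist())
E
```

```text
scene ((588.6875, -218.59022521972656), (152.40386962890625, 257.0638122558594), 1.1780356168746948) [[509.8999938964844, -91.69999694824219], [515.0999755859375, -348.70001220703125], [667.5, -345.5], [662.2000122070312, -88.5]]
pad ((593.4557495117188, 200.8821258544922), 54.314178466796875)
bar ends [[0.467, -0.28, 0.095], [0.468, -0.159, 0.095]]
side ((584.340576171875, -212.6908416748047), (156.6726837158203, 257.2642822265625), 1.2200524806976318) [[503.29998779296875, -85.80000305175781], [508.79998779296875, -343.0], [665.4000244140625, -339.6000061035156], [659.9000244140625, -82.4000015258789]]
pad ((588.7680053710938, 204.48886108398438), 53.887184143066406)
```

```bash
cat >> h.py <<'E'
from scipy.spatial.transform import Rotation as Ro
def tool(az_y,tilt=0):
    """tool down, tool y at world azimuth az_y deg; tilt = turn about tool y, deg"""
    a=np.radians(az_y); y=np.array([np.cos(a),np.sin(a),0]); z=np.array([0,0,-1.])
    return Ro.from_matrix(np.c_[np.cross(y,z),y,z])*Ro.from_euler('y',tilt,degrees=True)
def plan(targets,p=None,R=None):
    """targets: (pos mm, Ro, nrows); prints suggested rows in tool axes"""
    s=sensors.read_state()
    p=np.array(s["tool_pos"])*1000 if p is None else p; R=Ro.from_rotvec(s["tcp_rot"]) if R is None else R
    for pt,Rt,n in targets:
        w=(R.inv()*Rt).as_rotvec()/n; d=(np.array(pt)-p)/n; Rk=R
        print('->',pt)
        for k in range(n):
            print(Rk.inv().apply(d).round(1).tolist(),np.degrees(w).round(2).tolist()); Rk=Rk*Ro.from_rotvec(w)
        p,R=np.array(pt,float),Rt
E
python3 - <<'E'
from h import *
plan([([500,230,210],tool(1.2),12),([464,-217,190],tool(1.2),12)])
E
```

```text
-> [500, 230, 210]
[-32.3, -23.6, -0.9] [-0.01, 0.01, 5.69]
[-34.5, -20.3, -0.9] [-0.01, 0.01, 5.69]
[-36.3, -16.8, -1.0] [-0.01, 0.01, 5.69]
[-37.8, -13.1, -1.0] [-0.01, 0.01, 5.69]
[-38.9, -9.3, -1.0] [-0.01, 0.01, 5.69]
[-39.6, -5.4, -1.0] [-0.01, 0.01, 5.69]
[-40.0, -1.4, -1.0] [-0.01, 0.01, 5.69]
[-39.9, 2.5, -1.0] [-0.01, 0.01, 5.69]
[-39.5, 6.5, -1.0] [-0.01, 0.01, 5.69]
[-38.6, 10.4, -1.0] [-0.01, 0.01, 5.69]
[-37.4, 14.1, -1.0] [-0.01, 0.01, 5.69]
[-35.8, 17.8, -1.0] [-0.01, 0.01, 5.69]
-> [464, -217, 190]
[-37.2, -3.8, 1.7] [0.0, 0.0, 0.0]
[-37.2, -3.8, 1.7] [0.0, 0.0, 0.0]
[-37.2, -3.8, 1.7] [0.0, 0.0, 0.0]
[-37.2, -3.8, 1.7] [0.0, 0.0, 0.0]
[-37.2, -3.8, 1.7] [0.0, 0.0, 0.0]
[-37.2, -3.8, 1.7] [0.0, 0.0, 0.0]
[-37.2, -3.8, 1.7] [0.0, 0.0, 0.0]
[-37.2, -3.8, 1.7] [0.0, 0.0, 0.0]
[-37.2, -3.8, 1.7] [0.0, 0.0, 0.0]
[-37.2, -3.8, 1.7] [0.0, 0.0, 0.0]
[-37.2, -3.8, 1.7] [0.0, 0.0, 0.0]
[-37.2, -3.8, 1.7] [0.0, 0.0, 0.0]
```

```bash
python3 -m inch '[-32,-24,-1,0,0,5.69,40, -34,-20,-1,0,0,5.69,40, -36,-17,-1,0,0,5.69,40, -38,-13,-1,0,0,5.69,40, -39,-9,-1,0,0,5.69,40, -40,-5,-1,0,0,5.69,40, -40,-1,-1,0,0,5.69,40, -40,2,-1,0,0,5.69,40]'
python3 -m inch '[-40,6,-1,0,0,5.69,40, -39,10,-1,0,0,5.69,40, -37,14,-1,0,0,5.69,40, -36,18,-1,0,0,5.69,40, -37,-4,2,0,0,0,40, -37,-4,2,0,0,0,40, -37,-4,2,0,0,0,40, -37,-4,2,0,0,0,40]'
python3 -m inch '[-37,-4,2,0,0,0,40, -37,-4,2,0,0,0,40, -37,-4,2,0,0,0,40, -37,-4,2,0,0,0,40, -37,-4,2,0,0,0,40, -37,-4,2,0,0,0,40, -25,-4,2,0,0,0,40, 0,0,0,0,0,0,40]'
python3 - <<'E'
from h import *
plan([([464,-217,150],tool(1.2),1)])
p=viewer.camera_params("wrist"); im=viewer.read_camera("wrist"); cv2.imwrite("pics/w1.png",im[:,:,::-1])
print(proj(p,[[.464,-.217,.095],[.587,-.217,.099]]))
E
```

```text
time: 0.9
tool_pos: [0.4128, 0.3629, 0.207]
tcp_rot: [-1.718, -2.63, 0.001]
wrist_force: [0.6, 0.5, 0.2]
width: 0.472
grip_force: 0.0
time: 1.7
tool_pos: [0.486, 0.08, 0.2028]
tcp_rot: [-2.198, -2.244, 0.001]
wrist_force: [0.8, -0.3, 0.1]
width: 0.466
grip_force: 0.0
time: 2.5
tool_pos: [0.4626, -0.1685, 0.1886]
tcp_rot: [-2.203, -2.239, 0.002]
wrist_force: [0.1, -0.3, 0.4]
width: 0.468
grip_force: 0.0
-> [464, -217, 150]
[-48.5, 0.6, 38.6] [-0.08, 0.03, -0.25]
[[317.43713897 280.86286188]
 [467.81912223 285.28029217]]
```

View pics/w1.png

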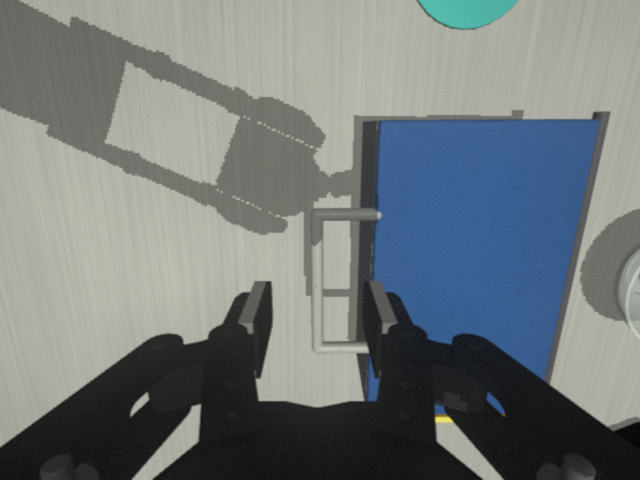

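The wrist view shows the bar at col 318, rows 211–350, centred within a pixel of my estimate. I'll go down on it and close.

```bash
python3 -m inch '[-24,0,0,0,0,0,36, -24.5,0.6,0,0,0,-0.25,36, 0,0,30,0,0,0,36, 0,0,30,0,0,0,36, 0,0,26,0,0,0,36, 0,0,20,0,0,0,36, 0,0,6,0,0,0,36, 0,0,0,0,0,0,36]'
python3 -m inch '[0,0,0,0,0,0,0, 0,0,0,0,0,0,0, 0,0,0,0,0,0,0, 0,0,0,0,0,0,0, 0,0,0,0,0,0,0, 0,0,0,0,0,0,0, 0,0,0,0,0,0,0, 0,0,0,0,0,0,0]' 40
python3 - <<'E'
from h import *
p=sensors.read_state()["tool_pos"]; p=np.array(p)*1000
hx=p[0]+205; y=p[1]; R=tool(1.2)
# arc to a=1.48, tool stays vertical, in (dx along tool y, -dz along tool z)
prev=np.array([0,0]);out=[]
for a in np.linspace(0,1.48,25)[1:]:
    q=205*np.array([1-np.cos(a),np.sin(a)]); out.append((q-prev).round(1).tolist()); prev=q
print(p,out)
E
```

```text
time: 3.35
tool_pos: [0.4646, -0.2131, 0.0764]
tcp_rot: [-2.191, -2.248, 0.001]
wrist_force: [-0.3, -0.0, -0.9]
width: 0.419
grip_force: 0.0
time: 4.15
tool_pos: [0.4652, -0.2145, 0.0774]
tcp_rot: [-2.194, -2.248, 0.0]
wrist_force: [-0.0, 0.1, -0.4]
width: -0.003
grip_force: 0.0
[ 465.23540258 -214.45329244   77.35883416] [[0.4, 12.6], [1.2, 12.6], [1.9, 12.5], [2.7, 12.3], [3.5, 12.2], [4.2, 11.9], [4.9, 11.6], [5.6, 11.3], [6.3, 10.9], [7.0, 10.5], [7.6, 10.1], [8.2, 9.6], [8.8, 9.1], [9.3, 8.5], [9.9, 7.9], [10.3, 7.3], [10.8, 6.6], [11.1, 6.0], [11.5, 5.3], [11.8, 4.6], [12.1, 3.8], [12.3, 3.1], [12.4, 2.3], [12.5, 1.5]]
```

The fingers shut on nothing, so I'll take another look.

Run:
```python
from h import *
im=viewer.read_camera("side"); cv2.imwrite("pics/s2.png",cv2.resize(im[120:270,250:450,::-1],(800,600)))
im=viewer.read_camera("wrist"); cv2.imwrite("pics/w2.png",im[:,:,::-1])
```

```text
(no output)
```

View pics/s2.png

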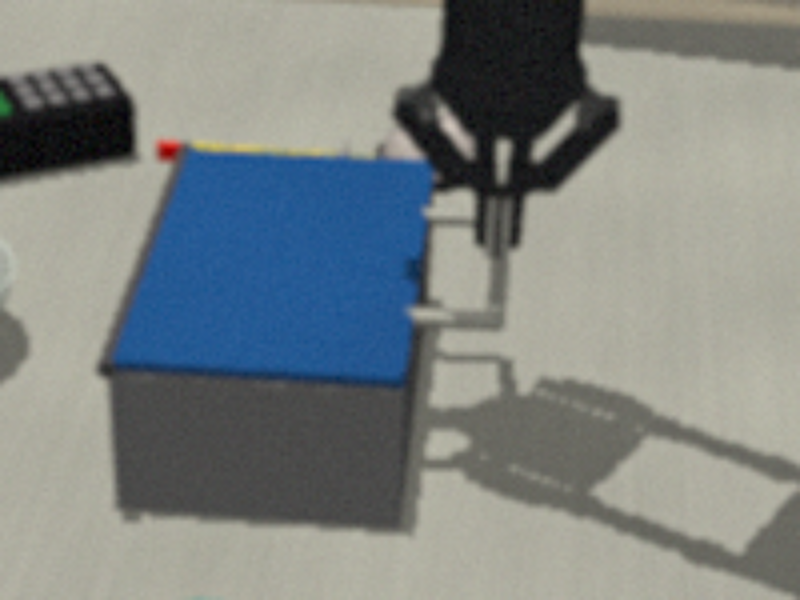

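View pics/w2.png

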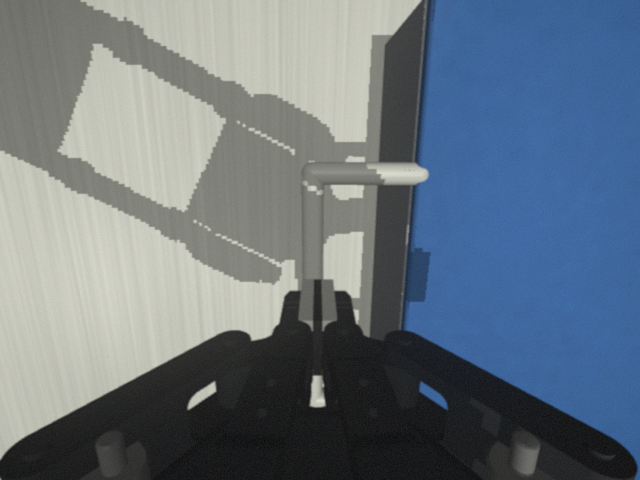

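Run:
```python
from h import *
s=sensors.read_state(); print(s["tool_pos"],s["tcp_rot"],s["width"],s["grip_force"])
t=np.array(s["tool_pos"]); R=Ro.from_rotvec(s["tcp_rot"])
p=viewer.camera_params("side"); X=[t,t-R.apply([0,0,.019]),t+R.apply([.011,0,0])]+[[.465,y,.095] for y in(-.155,-.215,-.275)]
print(((proj(p,X)-[250,120])*4).round().tolist())
print(proj(viewer.camera_params("wrist"),X).round().tolist())
```

```text
[ 0.46520846 -0.21442911  0.07731694] [-2.19387205e+00 -2.24847023e+00  6.91143443e-05] -0.0022411520073522097 0.0
[[489.0, 299.0], [491.0, 271.0], [488.0, 309.0], [485.0, 325.0], [491.0, 272.0], [497.0, 223.0]]
[[316.0, 271.0], [316.0, 287.0], [316.0, 252.0], [319.0, 161.0], [316.0, 287.0], [313.0, 389.0]]
```

Run:
```python
import cv2
a=cv2.imread("pics/w2.png")[240:420,230:410]; cv2.imwrite("pics/w2c.png",cv2.resize(a,(600,600),interpolation=cv2.INTER_CUBIC))
```

```text
(no output)
```

View pics/w2c.png

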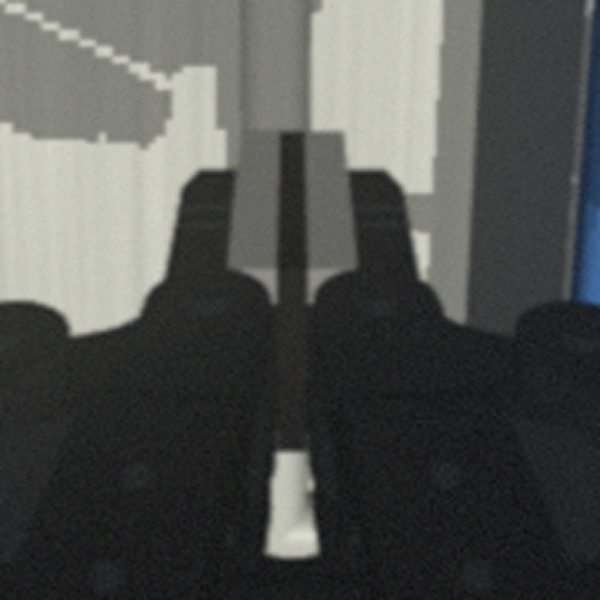

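The crop shows the pad tips ending at about row 279, with the bar running under them. So the tips are above the bar, higher than the stated TCP suggests. I'll reopen, go 26 mm deeper and close again. Even if the stated geometry is right, the palm stays clear.

```bash
python3 -m inch '[0,0,-4,0,0,0,36, 0,0,0,0,0,0,36, 0,0,0,0,0,0,36, 0,0,0,0,0,0,36, 0,0,8,0,0,0,36, 0,0,8,0,0,0,36, 0,0,8,0,0,0,36, 0,0,6,0,0,0,36]'
python3 -m inch '[0,0,0,0,0,0,0, 0,0,0,0,0,0,0, 0,0,0,0,0,0,0, 0,0,0,0,0,0,0, 0,0,0,0,0,0,0, 0,0,0,0,0,0,0, 0,0,0,0,0,0,0, 0,0,0,0,0,0,0]' 40
```

```text
time: 5.05
tool_pos: [0.4645, -0.214, 0.0499]
tcp_rot: [-2.193, -2.247, 0.001]
wrist_force: [0.1, -0.0, -0.9]
width: 0.423
grip_force: 0.0
time: 5.85
tool_pos: [0.4626, -0.2141, 0.0506]
tcp_rot: [-2.19, -2.246, 0.005]
wrist_force: [-6.7, -0.4, 0.6]
width: 0.098
grip_force: 38.9
```

Gripped at about 8 mm. Now I'll lift along the arc.

```bash
python3 -m inch '[0,-1.5,-12.6,0,0,0,0, 0,1.2,-12.6,0,0,0,0, 0,1.9,-12.5,0,0,0,0, 0,2.7,-12.3,0,0,0,0, 0,3.5,-12.2,0,0,0,0, 0,4.2,-11.9,0,0,0,0, 0,4.9,-11.6,0,0,0,0, 0,5.6,-11.3,0,0,0,0]'
python3 -m inch '[0,6.3,-10.9,0,0,0,0, 0,7,-10.5,0,0,0,0, 0,7.6,-10.1,0,0,0,0, 0,8.2,-9.6,0,0,0,0, 0,8.8,-9.1,0,0,0,0, 0,9.3,-8.5,0,0,0,0, 0,9.9,-7.9,0,0,0,0, 0,10.3,-7.3,0,0,0,0]'
python3 - <<'E'
from h import *
s=sensors.read_state();p=np.array(s["tool_pos"])*1000
print(p,s["width"],np.degrees(np.arctan2(p[2]-50.6,667.5-p[0])), np.hypot(p[2]-50.6,667.5-p[0]))
E
```

```text
time: 6.65
tool_pos: [0.4869, -0.2137, 0.1493]
tcp_rot: [-2.192, -2.247, 0.002]
wrist_force: [-5.7, 0.7, -1.4]
width: 0.095
grip_force: 38.9
time: 7.45
tool_pos: [0.5547, -0.2123, 0.2259]
tcp_rot: [-2.194, -2.249, 0.002]
wrist_force: [-8.6, 1.2, 9.5]
width: 0.094
grip_force: 39.1
[ 554.72437517 -212.34843721  225.93998658] 0.09395070820345185 57.25158202490929 208.476503352735
```

```bash
python3 -m inch '[0,9.5,-7.5,0,0,0,0, 0,10.5,-7,0,0,0,0, 0,11,-6,0,0,0,0, 0,11.5,-5,0,0,0,0, 0,11.8,-4.6,0,0,0,0, 0,12.1,-3.8,0,0,0,0, 0,12.3,-3.1,0,0,0,0, 0,12.4,-2.3,0,0,0,0]'
python3 -m inch '[0,12,-1,0,0,0,0, 0,0,0,0,0,0,0, 0,0,0,0,0,0,0, 0,0,0,0,0,0,0, 0,0,0,0,0,0,0, 0,0,0,0,0,0,0, 0,0,0,0,0,0,0, 0,0,0,0,0,0,0]'
python3 - <<'E'
from h import *
im=viewer.read_camera("side"); cv2.imwrite("pics/s3.png",im[:,:,::-1])
E
```

```text
time: 8.25
tool_pos: [0.6477, -0.2103, 0.2614]
tcp_rot: [2.193, 2.248, -0.0]
wrist_force: [-2.9, -0.7, 5.4]
width: 0.091
grip_force: 39.8
time: 9.05
tool_pos: [0.6579, -0.21, 0.2625]
tcp_rot: [2.194, 2.248, -0.001]
wrist_force: [-0.3, -2.2, -0.3]
width: 0.095
grip_force: 39.2
```

View pics/s3.png

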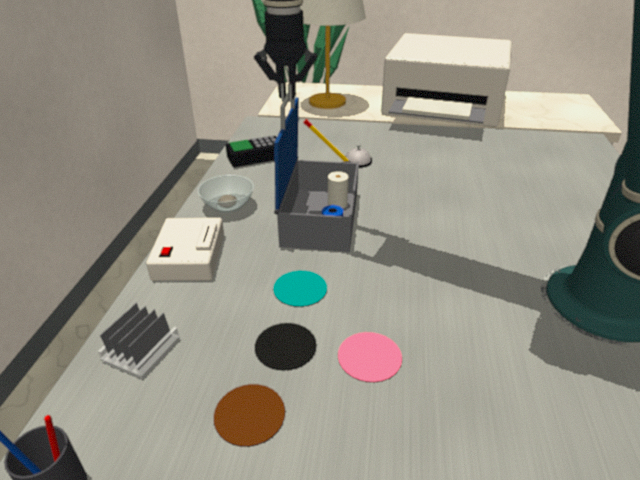

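The side view shows the lid up at col 290, the stay raised with its red tip at (307,122), the roll top at (339,177) and the spool top at (333,212). I'll let the lid down.

```bash
python3 -m inch '[0,-5,0.2,0,0,0,0, 0,-5,0.3,0,0,0,0, 0,-4,0.5,0,0,0,0, 0,-3,0.5,0,0,0,0, 0,-3,0.5,0,0,0,0, 0,-2,0.5,0,0,0,0, 0,0,0,0,0,0,0, 0,0,0,0,0,0,0]'
python3 -m inch '[0,-2,0.4,0,0,0,0, 0,-2,0.4,0,0,0,0, 0,-2,0.4,0,0,0,0, 0,-1,0.2,0,0,0,0, 0,0,0,0,0,0,0, 0,0,0,0,0,0,0, 0,0,0,0,0,0,0, 0,0,0,0,0,0,0]'
```

```text
time: 9.9
tool_pos: [0.6364, -0.2104, 0.2603]
tcp_rot: [2.193, 2.248, 0.0]
wrist_force: [0.0, -4.7, -0.1]
width: 0.093
grip_force: 39.1
time: 10.7
tool_pos: [0.6294, -0.2105, 0.2593]
tcp_rot: [2.193, 2.248, 0.0]
wrist_force: [0.0, -3.9, 3.9]
width: 0.095
grip_force: 39.8
```

```bash
python3 -m inch '[0,-1,0.2,0,0,0,0, 0,-1,0.2,0,0,0,0, 0,-1,0.2,0,0,0,0, 0,-1,0.2,0,0,0,0, 0,0,0,0,0,0,0, 0,0,0,0,0,0,0, 0,0,0,0,0,0,0, 0,0,0,0,0,0,0]'
```

```text
time: 11.5
tool_pos: [0.6275, -0.2105, 0.2589]
tcp_rot: [2.191, 2.246, 0.005]
wrist_force: [4.9, -3.4, 4.1]
width: 0.09
grip_force: 39.8
```

It is resting on the stay: Fx rises as I pull further. I'll release and retreat upward, backing toward the robot.

```bash
python3 -m inch '[0,1,0,0,0,0,0, 0,0,0,0,0,0,12, 0,0,0,0,0,0,18, 0,0,0,0,0,0,30, 0,0,0,0,0,0,36, 0,0,0,0,0,0,36, 0,0,-6,0,0,0,36, 0,0,-15,0,0,0,36]'
python3 -m inch '[0,0,-25,0,0,0,36, 0,0,-25,0,0,0,36, 0,0,-20,0,0,0,36, 0,-35,0,0,0,0,36, 0,-50,0,0,0,0,60, 0,-50,0,0,0,0,60, 0,-30,0,0,0,0,60, 0,0,0,0,0,0,60]'
python3 - <<'E'
from h import *
for n in ["scene","side"]:
    im=viewer.read_camera(n); cv2.imwrite(f"pics/{n}4.png",im[:,:,::-1])
a=cv2.imread("pics/scene4.png")[130:350,80:380]; b=cv2.imread("pics/side4.png")[100:260,250:400]
cv2.imwrite("pics/c4.png",np.hstack([cv2.resize(a,(430,315)),cv2.resize(b,(300,315))]))
E
```

```text
time: 12.3
tool_pos: [0.6251, -0.21, 0.2776]
tcp_rot: [-2.191, -2.246, 0.002]
wrist_force: [-0.5, 0.2, -0.5]
width: 0.422
grip_force: 0.0
time: 13.1
tool_pos: [0.4586, -0.2148, 0.3517]
tcp_rot: [2.194, 2.244, 0.0]
wrist_force: [0.9, 0.5, -0.4]
width: 0.7
grip_force: 0.0
```

View pics/c4.png

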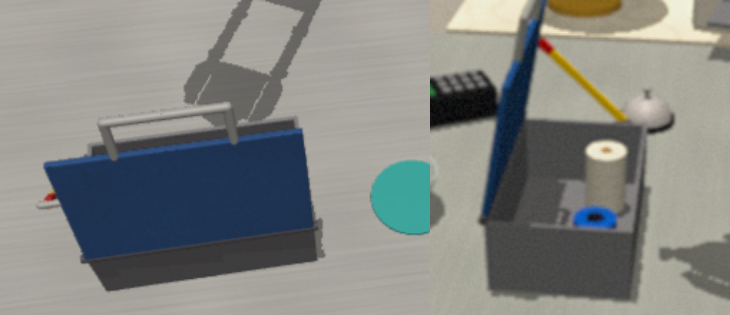

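The lid stays propped with the red tip under the peg (crop). The side view shows the roll toward -y and the spool nearer. I'll locate the roll top, then check it from the wrist.

Run:
```python
from h import *
im=cv2.imread("pics/side4.png"); p=viewer.camera_params("side"); hsv=cv2.cvtColor(im,cv2.COLOR_BGR2HSV)
m=np.zeros(im.shape[:2],bool); m[160:230,320:360]=(im[160:230,320:360].min(2)>120)
c=big(m); u0,v0=c.min(0); u1,v1=c.max(0); print(u0,v0,u1,v1)
# top ellipse: upper contour points (v<=~v of widest) at z=.085
w=onz(p,c[c[:,1]<v0+6],.085)[:,:2]*1000; 
A=np.c_[2*w,np.ones(len(w))]; s=np.linalg.lstsq(A,(w**2).sum(1),rcond=None)[0]; print("roll",s[:2],np.sqrt(s[2]+s[:2]@s[:2]))
L,Rr=onz(p,[[u0-.5,v0+6],[u1+.5,v0+6]],.085)[:,:2]*1000; print("silhouette",L,Rr,(L+Rr)/2)
b=np.zeros_like(m); b[200:230,315:355]=((abs(hsv[...,0].astype(int)-108)<14)&(hsv[...,1]>150))[200:230,315:355]
c=big(b); w=onz(p,c,.065)[:,:2]*1000; print("spool",w.min(0),w.max(0))
pw=viewer.camera_params("wrist"); iw=viewer.read_camera("wrist"); cv2.imwrite("pics/w4.png",iw[:,:,::-1])
print(proj(pw,[[.57,-.28,.085],[.587,-.215,.005]]))
```

```text
328 171 348 182
roll [ 553.70716758 -283.07452832] 23.94114140564348
silhouette [ 577.5529512  -272.41747332] [ 526.96769187 -279.4273289 ] [ 552.26032153 -275.92240111]
spool [ 527.4720244  -177.08975788] [ 574.03960964 -135.99891262]
[[397.6268357  238.70539808]
 [401.05727378 180.36031141]]
```

View pics/w4.png

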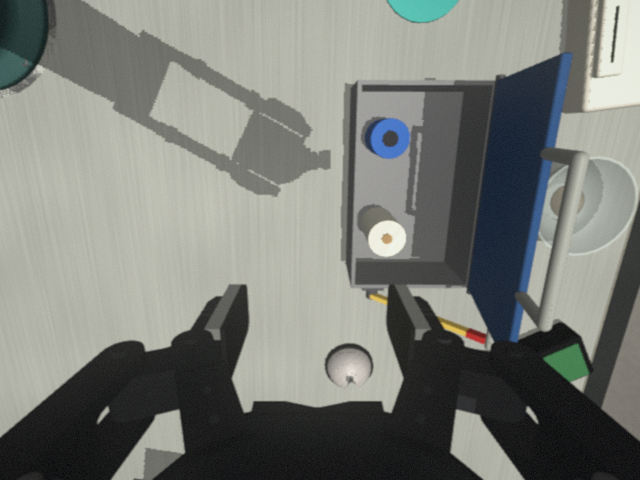

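The wrist view shows the open bin from above. The roll top is at (387,238), the spool at (390,138), and the bar at (575,240) is well clear of the roll. I'll compute the roll position and check how far the real fingertips sit behind the reported TCP.

Run:
```python
from h import *
im=cv2.imread("pics/w4.png"); p=viewer.camera_params("wrist"); K=np.array(p["K"])
m=np.zeros(im.shape[:2],bool); m[212:262,362:412]=im[212:262,362:412].min(2)>170
w=onz(p,big(m),.085)[:,:2]*1000; print("roll",cv2.minEnclosingCircle(w.astype(np.float32)))
hsv=cv2.cvtColor(im,cv2.COLOR_BGR2HSV); b=np.zeros_like(m); b[110:165,360:420]=((hsv[...,1]>150)&(abs(hsv[...,0].astype(int)-110)<14))[110:165,360:420]
print("spool",cv2.minEnclosingCircle((onz(p,big(b),.065)[:,:2]*1000).astype(np.float32)))
s=sensors.read_state(); t=np.array(s["tool_pos"]); R=Ro.from_rotvec(s["tcp_rot"]); T=np.array(p["world_to_cam"])
for d in (0,.02,.03,.04): 
  print(d,(T[:3,:3]@(t-R.apply([0,0,d]))+T[:3,3]).round(4),proj(p,[t+R.apply([.011,o,-d]) for o in(-.03,.03)]).round().tolist())
print(K[0,0],s["q"],R.as_matrix().round(3).tolist(),t)
plan([([556,-282,230],tool(91.2),12)],)
```

```text
roll ((555.9447631835938, -279.86865234375), 25.029705047607422)
spool ((552.3823852539062, -153.59637451171875), 24.319303512573242)
0 [-0.0004  0.0207  0.1886] [[259.0, 252.0], [373.0, 252.0]]
0.02 [-0.0004  0.0265  0.1694] [[253.0, 266.0], [380.0, 266.0]]
0.03 [-0.0004  0.0294  0.1599] [[249.0, 275.0], [384.0, 275.0]]
0.04 [-0.0004  0.0322  0.1503] [[244.0, 285.0], [388.0, 285.0]]
353.23359571618573 [-4.84242484e-01 -1.12564579e-01  1.73494247e+00  3.36668425e-04
  1.51646533e+00 -5.08647673e-01] [[-0.024, 1.0, 0.003], [1.0, 0.024, -0.001], [-0.001, 0.003, -1.0]] [ 0.46204818 -0.21476545  0.35037049]
-> [556, -282, 230]
[-5.8, 7.7, 10.1] [0.01, 0.01, -7.48]
[-6.7, 6.8, 10.1] [0.01, 0.01, -7.48]
[-7.6, 5.9, 10.1] [0.01, 0.01, -7.48]
[-8.3, 4.9, 10.0] [0.01, 0.01, -7.48]
[-8.8, 3.8, 10.0] [0.01, 0.01, -7.48]
[-9.3, 2.6, 10.0] [0.01, 0.01, -7.48]
[-9.5, 1.3, 10.0] [0.01, 0.01, -7.48]
[-9.6, 0.1, 10.0] [0.01, 0.01, -7.48]
[-9.6, -1.2, 10.0] [0.01, 0.01, -7.48]
[-9.3, -2.4, 10.0] [0.01, 0.01, -7.48]
[-8.9, -3.6, 10.0] [0.01, 0.01, -7.48]
[-8.4, -4.7, 10.0] [0.01, 0.01, -7.48]
```

The visible tips match a point about 40 mm behind the TCP at 60 mm opening, so about 30 mm when shut. I'll use the measured offset. The roll is at (556,-280). I'll turn the tool so the fingers close along the bin's y.

Run:
```python
from h import *
plan([([556,-280,200],tool(-88.8),12)])
```

```text
-> [556, -280, 200]
[-5.6, 7.7, 12.6] [0.01, -0.01, 7.52]
[-4.6, 8.3, 12.6] [0.01, -0.01, 7.52]
[-3.4, 8.9, 12.6] [0.01, -0.01, 7.52]
[-2.2, 9.2, 12.6] [0.01, -0.01, 7.52]
[-1.0, 9.5, 12.5] [0.01, -0.01, 7.52]
[0.2, 9.5, 12.5] [0.01, -0.01, 7.52]
[1.5, 9.4, 12.5] [0.01, -0.01, 7.52]
[2.7, 9.1, 12.5] [0.01, -0.01, 7.52]
[3.9, 8.7, 12.5] [0.01, -0.01, 7.52]
[5.0, 8.1, 12.5] [0.01, -0.01, 7.52]
[6.0, 7.4, 12.5] [0.01, -0.01, 7.52]
[6.9, 6.6, 12.5] [0.01, -0.01, 7.52]
```

```bash
python3 -m inch '[-5.6,7.7,12.5,0,0,7.52,66, -4.6,8.3,12.5,0,0,7.52,66, -3.4,8.9,12.5,0,0,7.52,66, -2.2,9.2,12.5,0,0,7.52,66, -1,9.5,12.5,0,0,7.52,66, 0.2,9.5,12.5,0,0,7.52,66, 1.5,9.4,12.5,0,0,7.52,66, 2.7,9.1,12.5,0,0,7.52,66]'
python3 -m inch '[3.9,8.7,12.5,0,0,7.52,66, 5,8.1,12.5,0,0,7.52,66, 6,7.4,12.5,0,0,7.52,66, 6.9,6.6,12.5,0,0,7.52,66, 0,0,0,0,0,0,66, 0,0,0,0,0,0,66, 0,0,0,0,0,0,66, 0,0,0,0,0,0,66]'
python3 - <<'E'
from h import *
p=viewer.camera_params("wrist"); im=viewer.read_camera("wrist"); cv2.imwrite("pics/w5.png",im[:,:,::-1])
m=im[...,::-1].min(2)>170
u,v=proj(p,[[.556,-.28,.085]])[0].astype(int); print(u,v)
mm=np.zeros_like(m); mm[max(v-75,0):v+75,u-90:u+90]=m[max(v-75,0):v+75,u-90:u+90]
print("roll",cv2.minEnclosingCircle((onz(p,big(mm),.085)[:,:2]*1000).astype(np.float32)))
plan([([556,-280,10],tool(-88.8),8)])
E
```

```text
time: 14.05
tool_pos: [0.5256, -0.258, 0.248]
tcp_rot: [-3.027, -0.839, 0.0]
wrist_force: [0.3, 0.5, 0.7]
width: 0.774
grip_force: 0.0
time: 14.85
tool_pos: [0.5556, -0.2796, 0.1999]
tcp_rot: [3.141, 0.035, 0.002]
wrist_force: [-0.7, -0.1, -0.2]
width: 0.771
grip_force: 0.0
318 217
roll ((559.1092529296875, -280.98406982421875), 24.07246971130371)
-> [556, -280, 10]
[0.0, 0.0, 23.7] [0.01, -0.01, 0.0]
[0.0, 0.0, 23.7] [0.01, -0.01, 0.0]
[0.0, 0.0, 23.7] [0.01, -0.01, 0.0]
[0.0, 0.0, 23.7] [0.01, -0.01, 0.0]
[0.0, 0.0, 23.7] [0.01, -0.01, 0.0]
[0.0, 0.0, 23.7] [0.01, -0.01, 0.0]
[0.1, 0.0, 23.7] [0.01, -0.01, 0.0]
[0.1, 0.0, 23.7] [0.01, -0.01, 0.0]
```

View pics/w5.png

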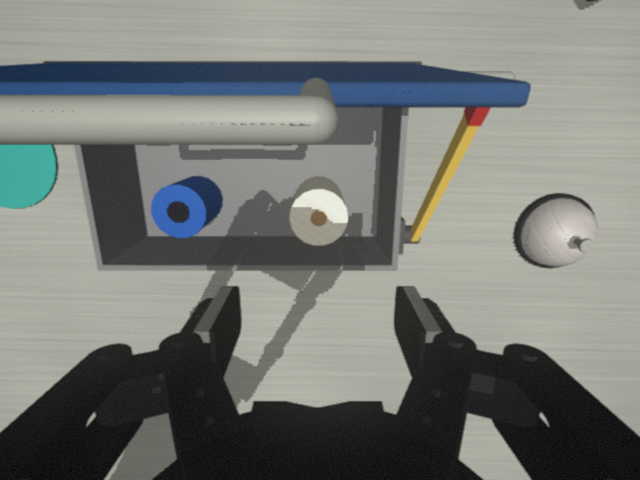

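The view shows the roll at (319,217) between the fingers, the spool at (180,210), and the bar across the top, close to the camera. In this orientation the wrist camera would come down next to the bar. I'll turn the tool 180° so the camera faces the robot, and tilt it slightly away from the lid.

```bash
for i in 1 2 3; do python3 -m inch '[0,0,0,0,0,-7.5,66, 0,0,0,0,0,-7.5,66, 0,0,0,0,0,-7.5,66, 0,0,0,0,0,-7.5,66, 0,0,0,0,0,-7.5,66, 0,0,0,0,0,-7.5,66, 0,0,0,0,0,-7.5,66, 0,0,0,0,0,-7.5,66]' | head -3; done
python3 - <<'E'
from h import *
print(sensors.read_state()["q"])
T=tool(91.2,-8); print(T.as_matrix()[:,2])
plan([([564,-280,110],T,6),([564,-280,9],T,6)])
E
```

```text
time: 15.7
tool_pos: [0.5552, -0.2796, 0.1997]
tcp_rot: [2.699, 1.606, 0.001]
time: 16.5
tool_pos: [0.5552, -0.2796, 0.1998]
tcp_rot: [1.534, 2.74, 0.0]
time: 17.3
tool_pos: [0.5552, -0.2796, 0.1998]
tcp_rot: [-0.042, 3.14, -0.001]
[-5.06676065e-01  1.62867357e-01  1.72454919e+00  1.92535642e-05
  1.25287433e+00 -2.10401785e+00]
[ 0.13914258  0.00291462 -0.99026807]
-> [564, -280, 110]
[-1.5, -0.1, 15.0] [-0.0, -1.32, 0.05]
[-1.1, -0.1, 15.0] [-0.0, -1.32, 0.05]
[-0.8, -0.1, 15.0] [-0.0, -1.32, 0.05]
[-0.4, -0.1, 15.0] [-0.0, -1.32, 0.05]
[-0.1, -0.1, 15.0] [-0.0, -1.32, 0.05]
[0.3, -0.1, 15.0] [-0.0, -1.32, 0.05]
-> [564, -280, 9]
[2.3, 0.0, 16.7] [0.0, 0.0, 0.0]
[2.3, 0.0, 16.7] [0.0, 0.0, 0.0]
[2.3, 0.0, 16.7] [0.0, 0.0, 0.0]
[2.3, 0.0, 16.7] [0.0, 0.0, 0.0]
[2.3, 0.0, 16.7] [0.0, 0.0, 0.0]
[2.3, 0.0, 16.7] [0.0, 0.0, 0.0]
```

```bash
python3 -m inch '[-1.5,0,15,0,-1.33,0,66, -1.1,0,15,0,-1.33,0,66, -0.8,0,15,0,-1.33,0,66, -0.4,0,15,0,-1.33,0,66, -0.1,0,15,0,-1.33,0,66, 0.3,0,15,0,-1.35,0,66, 1.4,0,10,0,0,0,66, 1.4,0,10,0,0,0,66]'
python3 -m inch '[1.6,0,12,0,0,0,66, 1.6,0,12,0,0,0,66, 1.6,0,12,0,0,0,66, 1.6,0,12,0,0,0,66, 1.6,0,12,0,0,0,66, 1.6,0,12,0,0,0,66, 1,0,8,0,0,0,66, 0,0,0,0,0,0,66]'
python3 -m inch '[0,0,0,0,0,0,30, 0,0,0,0,0,0,30, 0,0,0,0,0,0,30, 0,0,0,0,0,0,30, 0,0,0,0,0,0,30, 0,0,0,0,0,0,30, 0,0,0,0,0,0,30, 0,0,0,0,0,0,30]' 40
```

```text
time: 18.1
tool_pos: [0.564, -0.2796, 0.0891]
tcp_rot: [-0.031, 3.001, 0.001]
wrist_force: [0.0, 1.3, -0.2]
width: 0.772
grip_force: 0.0
time: 18.9
tool_pos: [0.5633, -0.2787, 0.0063]
tcp_rot: [-0.031, 3.004, 0.005]
wrist_force: [-1.3, 0.3, 0.1]
width: 0.771
grip_force: 0.0
time: 19.7
tool_pos: [0.5647, -0.2795, 0.0086]
tcp_rot: [-0.031, 3.002, 0.002]
wrist_force: [-0.8, -0.2, 1.3]
width: 0.578
grip_force: 41.6
```

Run:
```python
from h import *
s=sensors.read_state(); t=np.array(s["tool_pos"])*1000; R=Ro.from_rotvec(s["tcp_rot"])
c=R.inv().apply(np.array([556,-280,45])-t); np.save("c.npy",c); print("roll centre in tool",c)
up=Ro.from_rotvec([0,0,np.radians(47)])   # arm sweeps ~47 deg about base
Rf=tool(91.2,0); tgt=lambda x,y,z:(np.array([x,y,z])-Rf.apply(c)).round(1).tolist()
t2=(t+[0,0,150]); print(t2)
plan([(t2,R,6),(tgt(570,0,195),Rf,8),(tgt(591,203,80),Rf,8)])
print(tgt(591,203,44))
```

```text
roll centre in tool [  3.59944525  -0.37073863 -37.24435298]
[ 564.7497836  -279.45494242  158.6217169 ]
-> [ 564.7497836  -279.45494242  158.6217169 ]
[-3.5, -0.0, -24.8] [0.0, 0.0, 0.0]
[-3.5, -0.0, -24.8] [0.0, 0.0, 0.0]
[-3.5, -0.0, -24.8] [0.0, 0.0, 0.0]
[-3.5, -0.0, -24.8] [0.0, 0.0, 0.0]
[-3.5, -0.0, -24.8] [0.0, 0.0, 0.0]
[-3.5, -0.0, -24.8] [0.0, 0.0, 0.0]
-> [573.6, 0.4, 157.8]
[-1.8, 35.0, 0.4] [-0.0, 1.0, -0.0]
[-1.8, 35.0, 0.3] [-0.0, 1.0, -0.0]
[-1.8, 35.0, 0.3] [-0.0, 1.0, -0.0]
[-1.8, 35.0, 0.3] [-0.0, 1.0, -0.0]
[-1.8, 35.0, 0.2] [-0.0, 1.0, -0.0]
[-1.8, 35.0, 0.2] [-0.0, 1.0, -0.0]
[-1.8, 35.0, 0.2] [-0.0, 1.0, -0.0]
[-1.8, 35.0, 0.1] [-0.0, 1.0, -0.0]
-> [594.6, 203.4, 42.8]
[-3.2, 25.3, 14.4] [0.0, 0.0, 0.0]
[-3.2, 25.3, 14.4] [0.0, 0.0, 0.0]
[-3.2, 25.3, 14.4] [0.0, 0.0, 0.0]
[-3.2, 25.3, 14.4] [0.0, 0.0, 0.0]
[-3.2, 25.3, 14.4] [0.0, 0.0, 0.0]
[-3.2, 25.3, 14.4] [0.0, 0.0, 0.0]
[-3.2, 25.3, 14.4] [0.0, 0.0, 0.0]
[-3.2, 25.3, 14.4] [0.0, 0.0, 0.0]
[594.6, 203.4, 6.8]
```

```bash
python3 -m inch '[-1.8,0,-12.5,0,0,0,30, -3.5,0,-25,0,0,0,30, -3.5,0,-25,0,0,0,30, -3.5,0,-25,0,0,0,30, -3.5,0,-25,0,0,0,30, -3.5,0,-25,0,0,0,30, -1.8,0,-12.5,0,0,0,30, 0,0,0,0,0,0,30]'
python3 -m inch '[-2,25,0.4,0,1,0,30, -2,35,0.3,0,1,0,30, -2,35,0.3,0,1,0,30, -2,35,0.3,0,1,0,30, -2,35,0.2,0,1,0,30, -2,35,0.2,0,1,0,30, -2,35,0.2,0,1,0,30, -2,35,0,0,1,0,30]'
python3 -m inch '[-3,27,14,0,0,0,30, -3,27,14,0,0,0,30, -3,27,14,0,0,0,30, -3,27,14,0,0,0,30, -3,26,14,0,0,0,30, -3,26,14,0,0,0,30, -2,25,14,0,0,0,30, 0,10,7,0,0,0,30]'
python3 - <<'E'
from h import *
c=np.load("c.npy"); s=sensors.read_state(); t=np.array(s["tool_pos"])*1000; R=Ro.from_rotvec(s["tcp_rot"])
print(t,R.as_matrix()[:,2],"roll at",t+R.apply(c),s["width"])
im=viewer.read_camera("side"); cv2.imwrite("pics/s6.png",im[:,:,::-1])
Rf=tool(91.2); plan([(np.array([591,203,46.])-Rf.apply(c),Rf,4)])
E
```

```text
time: 20.5
tool_pos: [0.5663, -0.2804, 0.163]
tcp_rot: [-0.031, 2.997, -0.002]
wrist_force: [1.0, -0.6, -1.4]
width: 0.573
grip_force: 41.7
time: 21.3
tool_pos: [0.5738, -0.0076, 0.157]
tcp_rot: [0.032, -3.138, -0.0]
wrist_force: [1.0, -0.2, -1.6]
width: 0.58
grip_force: 41.9
time: 22.1
tool_pos: [0.5889, 0.1877, 0.0507]
tcp_rot: [0.035, -3.137, 0.001]
wrist_force: [0.9, -0.0, -2.5]
width: 0.578
grip_force: 42.0
[588.88918017 187.73050078  50.67489512] [-4.63240406e-03 -7.40410616e-04 -9.99988996e-01] roll at [585.47141498 187.30758893  87.93580371] 0.577843319058567
-> [594.59089166 203.44603841   8.75564702]
[-1.7, 3.8, 10.3] [-0.01, -0.08, 0.02]
[-1.7, 3.8, 10.3] [-0.01, -0.08, 0.02]
[-1.7, 3.8, 10.3] [-0.01, -0.08, 0.02]
[-1.7, 3.8, 10.3] [-0.01, -0.08, 0.02]
```

View pics/s6.png

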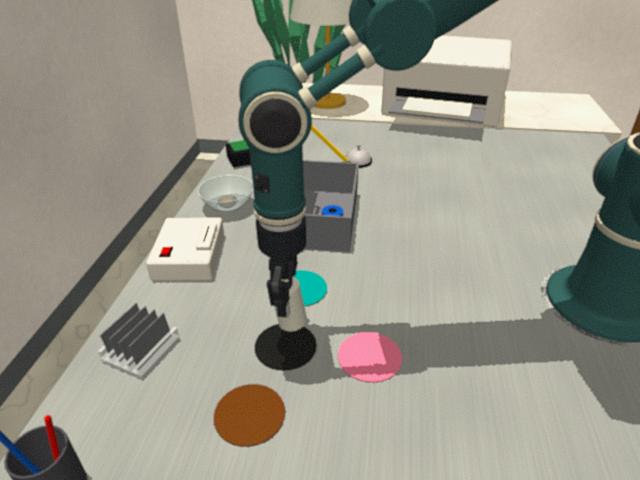

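The roll hangs over the pad at (292,305) but may be leaning. I'll compare its axis with a projected vertical.

Run:
```python
from h import *
p=viewer.camera_params("side"); im=cv2.imread("pics/s6.png")
c=np.load("c.npy"); print(proj(p,[[.5855,.1873,.048],[.5855,.1873,.128],[.6105,.1873,.048],[.6105,.1873,.128],[.5605,.1873,.048],[.5605,.1873,.128]]).round(1).tolist())
for v in range(284,334,6):
    r=np.where(im[v,262:320].min(1)>125)[0]+262; r=r[r<312]; print(v,r.min() if len(r) else 0,r.max() if len(r) else 0, [int(x) for x in im[v,300:316:3].min(1)])
```

```text
[[288.0, 320.5], [286.1, 285.3], [273.9, 319.0], [271.2, 283.9], [302.2, 322.0], [301.1, 286.7]]
284 262 297 [13, 0, 0, 0, 0, 0]
290 262 295 [90, 0, 0, 0, 0, 0]
296 262 293 [105, 0, 0, 0, 0, 0]
302 262 294 [110, 80, 0, 0, 0, 37]
308 262 311 [111, 101, 177, 174, 176, 173]
314 262 311 [117, 104, 152, 175, 173, 174]
320 262 311 [120, 114, 102, 138, 173, 175]
326 262 299 [124, 86, 106, 108, 102, 102]
332 0 0 [0, 15, 23, 26, 96, 104]
```

The roll's bottom leans toward the robot because I untilted the tool after gripping it with an 8° tilt. I'll restore the grasp tilt.

Run:
```python
from h import *
c=np.load("c.npy"); Rf=tool(91.2,-8); plan([(np.array([591,203,70.])-Rf.apply(c),Rf,6)])
```

```text
-> [599.73814508 203.553858    33.61905246]
[-2.0, 2.5, 2.7] [-0.0, -1.39, 0.01]
[-1.9, 2.5, 2.8] [-0.0, -1.39, 0.01]
[-1.8, 2.5, 2.8] [-0.0, -1.39, 0.01]
[-1.8, 2.5, 2.9] [-0.0, -1.39, 0.01]
[-1.7, 2.5, 2.9] [-0.0, -1.39, 0.01]
[-1.6, 2.5, 2.9] [-0.0, -1.39, 0.01]
```

I've now viewed 11 pictures, one over the limit of 10, so I'll check by numbers only from here.

```bash
python3 -m inch '[-2,2.5,2.7,0,-1.39,0,30, -1.9,2.5,2.8,0,-1.39,0,30, -1.8,2.5,2.8,0,-1.39,0,30, -1.8,2.5,2.9,0,-1.39,0,30, -1.7,2.5,2.9,0,-1.39,0,30, -1.6,2.5,2.9,0,-1.39,0,30, 0,0,0,0,0,0,30, 0,0,0,0,0,0,30]'
cat > edge.py <<'E'
from h import *
c=np.load("c.npy"); s=sensors.read_state(); t=np.array(s["tool_pos"])*1000; R=Ro.from_rotvec(s["tcp_rot"]); r=(t+R.apply(c)); print("roll",r,"tool",t,s["wrist_force"][2])
for n in("side","scene"):
    p=viewer.camera_params(n); im=viewer.read_camera(n)[...,::-1]
    E=np.array([[r[0],r[1],r[2]+h] for h in(-40,40)])/1000; print(n,"axis",proj(p,E).round(1).tolist())
    P=proj(p,E)
    print("edge x-",proj(p,E-[.025,0,0]).round(1).tolist(),"x+",proj(p,E+[.025,0,0]).round(1).tolist())
    if n=="side":
        for v in range(int(P[1,1])-2,int(P[0,1])+14,4):
            print(v,im[v,258:318:2].min(1).tolist())
E
python3 edge.py
```

```text
time: 22.95
tool_pos: [0.6022, 0.2006, 0.0375]
tcp_rot: [-0.03, 2.997, 0.001]
wrist_force: [-0.6, -0.2, -2.1]
width: 0.576
grip_force: 42.0
roll [593.30442829 200.09616574  73.88873973] tool [602.21444132 200.62475206  37.54912573] -2.1258684359739477
side axis [[282.5, 331.1], [280.2, 296.5]]
edge x- [[296.7, 332.6], [295.2, 297.9]] x+ [[268.4, 329.6], [265.3, 295.0]]
294 [176, 175, 174, 178, 179, 215, 113, 55, 65, 107, 100, 104, 69, 84, 105, 71, 27, 87, 138, 115, 0, 0, 0, 0, 0, 0, 0, 0, 0, 0]
298 [174, 172, 176, 178, 190, 230, 87, 35, 61, 91, 100, 98, 50, 59, 45, 22, 38, 118, 133, 133, 0, 0, 0, 0, 0, 0, 0, 0, 0, 0]
302 [173, 176, 176, 179, 156, 161, 57, 25, 43, 53, 52, 42, 25, 33, 23, 79, 124, 139, 120, 102, 0, 0, 0, 0, 0, 0, 0, 0, 0, 67]
306 [174, 174, 173, 173, 170, 106, 31, 20, 26, 34, 33, 10, 14, 25, 56, 127, 117, 113, 106, 103, 84, 77, 69, 123, 135, 137, 169, 180, 181, 177]
310 [178, 173, 169, 171, 175, 105, 32, 17, 35, 23, 23, 25, 25, 20, 50, 117, 117, 112, 109, 106, 163, 177, 175, 171, 177, 173, 178, 179, 179, 174]
314 [172, 171, 169, 172, 174, 106, 22, 35, 39, 34, 39, 37, 2
[... 494 characters left out ...]
83, 104, 104, 130, 178, 172, 176]
330 [171, 172, 161, 90, 37, 49, 115, 119, 122, 130, 127, 120, 120, 124, 124, 121, 115, 113, 111, 101, 63, 14, 18, 18, 33, 71, 140, 175, 177, 177]
334 [159, 82, 26, 29, 35, 38, 94, 120, 120, 123, 125, 124, 129, 125, 122, 120, 118, 116, 106, 99, 36, 21, 19, 21, 19, 23, 21, 66, 108, 100]
338 [43, 38, 30, 32, 34, 30, 44, 86, 117, 124, 130, 125, 125, 129, 127, 123, 117, 107, 72, 26, 6, 14, 24, 19, 22, 18, 21, 30, 38, 101]
342 [34, 35, 34, 34, 35, 35, 31, 30, 20, 31, 42, 63, 67, 65, 65, 42, 22, 20, 19, 31, 26, 13, 28, 24, 19, 20, 23, 18, 13, 89]
scene axis [[451.7, 248.1], [459.5, 224.3]]
edge x- [[448.5, 236.6], [455.9, 212.4]] x+ [[455.0, 259.8], [463.1, 236.5]]
```

The right edge stays at col 296–298 over the full height and matches the predicted vertical, so the roll is upright. Lowering.

```bash
python3 -m inch '[1.3,1,6,0,0,0,30, 1.3,1,6,0,0,0,30, 0.9,0,6,0,0,0,30, 0.6,0,4,0,0,0,30, 0.3,0,2,0,0,0,30, 0,0,0,0,0,0,30, 0,0,0,0,0,0,30, 0,0,0,0,0,0,30]'
python3 edge.py | head -1
```

```text
time: 23.85
tool_pos: [0.6021, 0.2036, 0.0138]
tcp_rot: [-0.031, 2.995, 0.003]
wrist_force: [-0.0, -0.4, -1.5]
width: 0.575
grip_force: 42.0
roll [593.13696451 203.01892971  50.08878309] tool [602.11332928 203.57994867  13.76598838] -1.5345020525231028
```

```bash
python3 -m inch '[0.8,0,1,0,0,0,30, 0.8,0,1,0,0,0,30, 0.4,0,1,0,0,0,30, 0.1,0,1,0,0,0,30, 0,0,0,0,0,0,30, 0,0,0,0,0,0,30, 0,0,0,0,0,0,30, 0,0,0,0,0,0,30]'
python3 -m inch '[0.1,0,0.6,0,0,0,30, 0.1,0,0.6,0,0,0,30, 0,0,0.5,0,0,0,30, 0,0,0,0,0,0,30, 0,0,0,0,0,0,30, 0,0,0,0,0,0,30, 0,0,0,0,0,0,30, 0,0,0,0,0,0,30]'
python3 edge.py | head -1
```

```text
time: 24.75
tool_pos: [0.6004, 0.2035, 0.0092]
tcp_rot: [-0.031, 2.996, 0.002]
wrist_force: [-0.6, -0.1, -2.2]
width: 0.575
grip_force: 42.0
time: 25.55
tool_pos: [0.6004, 0.2034, 0.0077]
tcp_rot: [-0.031, 2.996, 0.002]
wrist_force: [-2.4, -1.1, 3.3]
width: 0.578
grip_force: 42.2
roll [591.48403696 202.89299387  44.00822058] tool [600.44612318 203.44729839   7.68179715] 3.26936813636036
```

Contact at the expected height, with Fz +3.3. Release and withdraw.

```bash
python3 -m inch '[0,0,0,0,0,0,49, 0,0,0,0,0,0,51, 0,0,0,0,0,0,53, 0,0,0,0,0,0,57, 0,0,0,0,0,0,62, 0,0,0,0,0,0,68, 0,0,0,0,0,0,68, 0,0,-6,0,0,0,68]'
python3 -m inch '[0,0,-10,0,0,0,68, 0,0,-20,0,0,0,68, 0,0,-25,0,0,0,68, 0,0,-25,0,0,0,68, 0,0,-25,0,0,0,68, 0,0,-25,0,0,0,68, 0,0,-20,0,0,0,68, 0,0,0,0,0,0,68]'
python3 -m inch '[50,0,0,0,0,0,68, 50,0,0,0,0,0,68, 30,0,0,0,0,0,68, 0,0,0,0,0,0,68, 0,0,0,0,0,0,68, 0,0,0,0,0,0,68, 0,0,0,0,0,0,68, 0,0,0,0,0,0,68]'
python3 - <<'E'
from h import *
n="side"; p=viewer.camera_params(n); im=viewer.read_camera(n)[...,::-1]; cv2.imwrite("pics/s7.png",im)
for v in range(300,365,5):
    r=np.where(im[v,255:310].min(1)>85)[0]+255; print(v, ''.join('#' if x>85 else '.' for x in im[v,252:318].min(1)))
e=np.array([.591,.203,0])
print(proj(p,[e+[0,0,.004],e+[0,0,.084],e+[-.025,0,.004],e+[-.025,0,.084],e+[.025,0,.004],e+[.025,0,.084],e+[0,.025,.004]]).round(1).tolist())
p=viewer.camera_params("scene"); im=viewer.read_camera("scene")[...,::-1]; cv2.imwrite("pics/sc7.png",im)
m=np.zeros(im.shape[:2],bool); m[180:300,400:500]=im[180:300,400:500].min(2)>185
w=onz(p,big(m),.084)[:,:2]*1000; print("top",cv2.minEnclosingCircle(w.astype(np.float32)),w.min(0),w.max(0))
hsv=cv2.cvtColor(im,cv2.COLOR_BGR2HSV); b=(abs(hsv[...,0].astype(int)-110)<12)&(hsv[...,1]>150)&(hsv[...,2]>90)
a=cv2.imread("pics/scene4.png");h2=cv2.cvtColor(a,cv2.COLOR_BGR2HSV);b2=(abs(h2[...,0].astype(int)-110)<12)&(h2[...,1]>150)&(h2[...,2]>90)
print("lid now/after propping",cv2.boundingRect(big(b)),cv2.boundingRect(big(b2)))
E
```

```text
time: 26.45
tool_pos: [0.5986, 0.2032, 0.0126]
tcp_rot: [-0.031, 2.998, 0.001]
wrist_force: [-1.2, -0.4, -0.2]
width: 0.794
grip_force: 0.0
time: 27.25
tool_pos: [0.5803, 0.204, 0.1672]
tcp_rot: [-0.031, 2.988, 0.006]
wrist_force: [0.8, -1.1, 0.3]
width: 0.794
grip_force: 0.0
time: 28.05
tool_pos: [0.4502, 0.2004, 0.1432]
tcp_rot: [-0.03, 2.995, 0.002]
wrist_force: [0.3, 0.0, -0.1]
width: 0.795
grip_force: 0.0
300 ############################......................................
305 #############################################............#########
310 #############################....#################################
315 ##################################################################
320 ##################################################################
325 ##############################################..##################
330 #############.....############################...........#########
335 #######...........############################...............#####
340 #####..............############################................###
345 ###................############################.................##
350 ###..................########################...................##
355 #####........................#######.........................#####
360 ########..................................................########
[[284.2, 344.5], [282.1, 311.2], [298.2, 346.0], [296.8, 312.7], [270.3, 343.0], [267.4, 309.7], [281.3, 355.3]]
top ((591.8790283203125, 201.93284606933594), 24.598154067993164) [568.24493766 177.63984627] [615.89172768 225.74865507]
lid now/after propping (163, 227, 77, 14) (163, 227, 77, 14)
```

The roll stands upright: its top circle is at (592,202), centred on the pad to about 1 mm. The lid looks the same as before, and nothing touches the robot.

```bash
python3 -c "from workcell import job; print(job.finish_job())"
```

```text
the job is handed in; nothing more can be done
None
```

The job is handed in: the lid rests propped on the stay, the roll stands upright on the black pad (centred within about 1 mm), and the spool was not touched; I viewed 11 pictures, one over the limit of 10.

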